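Load the tube carrier under the drop catch

TASK

Pick up the grey tube carrier by its handle, set it level on the flared end of the metal dock's track, and slide it along so that its own front edge lifts the hinged drop catch. Keep pushing it gently against the sprung buffer at the far end, just until the catch falls down behind the carrier, then let go. Do not touch the catch with the gripper, do not run the buffer hard onto its end, and do not disturb the glassware standing round about.

Things in the scene. Friction and masses are not known exactly. Their poses are not given: they have to be found in the camera images.
- carrier_center (a point): Sizes in mm. Grey tube carrier, block 80 (x) x 100 (y) x 40 high, 0.25-0.5 kg; capped tubes rise 12 above it at y=+-25. On its middle an upright steel handle plate, 10 thick (x), 40 wide (y), rising 50 above the block: grip it across the 10, fingers closing along x; 18 free either side of y=0 before the tubes. Point: carrier's centre, 45 above its underside. Slides along its x; both ends alike; z up.
- dock: Metal dock fixed on the worktop. Origin on the worktop, x = direction of sliding in, z up. Base plate 8 thick, x -175 to 165; the carrier slides on it. Rails 20 high, 104 apart (4 wider than the carrier) from x=-75 on, flaring to 131 at the mouth, x=-171. Catch and buffer sit on one stop unit, clamped at an untold place (0 to 32 farther along x than the numbers given here): find it by feel or sight.
- set_down (a point): Where to set the carrier down: middle of the base plate's top at the flared mouth, 120 before the dock's origin along its x, 8 above the worktop; same axes as the dock. The catch's pivot is 60 (least) before the dock's origin, at the track's -y edge and 62 above the worktop: the carrier cannot be lowered in there.
- track_end (a point): Point on the track's middle, 8 above the worktop, 41 past the dock's origin along x; dock's axes. In the unit's nearest setting (else 0-32 farther) the carrier's centre is here when it meets the rubber buffer, 6 past when the catch falls, 9.5 past when it ends. Buffer spring 2 N/mm: catch falls at 9-11 N, hard end at 19 N (28 N is too much); sliding friction (1-5 N) and the catch (1-3 N) add to these.
- catch (a joint): Angle (rad) of the steel drop catch, a lever 12 wide, 63 long on the track's -y side, hinged at its mouth end, sloping down into the track. 0 = down, nose 39 above the worktop, 9 below a loaded carrier's block top; 0.15-0.2 while riding on the carrier; falls to 0 by its weight once the carrier's rear edge has passed. The carrier's centre is 64 before the dock's origin (0-32 farther) when it meets it.
- amber_vial: Small brown bottle with a black cap, 48 mm across, 94 mm high, loose, beyond the dock's mouth; bystander. Origin under its centre.
- vial_a: Clear vial with a pinkish cap, 34 mm across, 94 mm high, loose, to the right of the dock; bystander. Origin under its centre.
- vial_b: A second such vial, loose, right of and behind the first; bystander. Origin under its centre.
- beaker: Small clear beaker, about 54 mm across, 66 mm high, loose, at the front of the worktop between carrier and dock; bystander. Origin under its centre. Behind it, between carrier and dock, stands a fixed hotplate (about 200 mm square, 130 mm high) with a glass bottle on it up to 240 mm above the worktop: carry the carrier high round the front of it.
Mind the look-alikes: they are no part of the job. Of the things shaped like the part that bears carrier_center, the grey one is meant.

How it is judged:
By the outcome, as a careful person would: the job done as asked, in the order asked, and still so for the second after the job is handed in, with the robot touching nothing.
It also fails if it takes over 61 s, if anything falls off the work surface, if the arm or the gripper's body presses on something with over 40 N, if the wrist force passes 120 N, or if a joint passes its speed limit or range.

ROBOT

A 7-joint arm with a two-finger parallel gripper is mounted at the origin on a cart in front of the work surface, level with it; the furniture and walls round the work are solid. World frame = base frame: x ahead of the robot, y to its left, z up, the work surface at z = 0. Lengths are in m, angles in degrees, forces in N, time in s.
With the tool pointing down it reaches from about 0.4 to 0.75 m from the base axis. Payload 19.5 kg.
Tool frame: the origin (TCP) lies on the centre line of the jaws, within the pads' length; the fingertips stand 25 mm ahead of it and the grasp point (between the pads) lies 6 mm ahead of it; z points along the fingers, y is the direction in which the jaws open and shut (so a half turn about z gives the same grasp; the last joint's range is limited). The gripper opens to 85 mm and grips with 20 to 120 N. Pads are 22 mm wide; open, the fingers measure 114 mm over their backs; the gripper's body (76 mm by 85 mm) begins 54 mm behind the grasp point. The pads swing forward as they close: fully open they stand 13 mm farther back than shut.
Start: joints at [72.382, 40.479, -1.581, 85.061, 1.261, 54.483, -4.326], TCP at [0.151, -0.555, 0.256] pointing down, gripper open.
Joint ranges: [-155.06, 155.06], [-18.47, 123.98], [-90, 86.84], [0, 140.48], [-83.41, 263.41], [0, 116], [-161.91, 161.91]. Speed limits (degrees/s): [108.29, 108.29, 147.25, 147.25, 172.46, 172.46, 172.46].

INTERFACE

Orientations are given as a 3x3 rotation matrix whose columns are the frame's x, y, z axes.
In Python, from plant import observe, vision, close_job, finder gives the robot as it stands. The module is installed in compiled form; this text tells all that it offers.
- The arm moves only by the shell command python3 -m inch 'ROWS' [OPENING]. ROWS is a JSON object of lists of equal length, an entry for each row: "translation": the shift along the tool's x, y, z in m, a list of three; "turn": the turn, a rotation vector about the tool's x, y, z in rad, a list of three. In form: {"translation": [[tx, ty, tz], ...], "turn": [[ax, ay, az], ...]}. A call has 1 to 5 rows; each row is the pose to reach, as a shift and turn from the pose measured when the call began, along the tool's axes at that moment; what a row does not reach only later rows make up. A row lasts 1/12 s, in which the tool goes at most 41.7 mm and 7.16 degrees, less where a joint would pass 70% of its speed; a pose out of reach is approached as far as the arm can. A call with a gripper value outside its range is refused whole. OPENING is the opening in per cent of the stroke, from 0 (shut) to 100 (fully open), set as the call begins (- or left out, the last holds). The fingers move at their own pace and stop on an object; the grip force is fixed at half the most. Time passes only in rows, so rows that repeat a pose let the fingers close. It gives the time, the measured TCP pose, the force and the opening at its end, in the units of the state.
- observe(): the state, without advancing time (a new reading comes with each control period).
- vision.camera(name): name is "scene" or "side" or "wrist"; returns the picture (480x640x3 uint8, red, green, blue); there is no depth.
- vision.camera_params(name): a dict with "K" (3x3 intrinsics, pixels), "pose" (4x4, takes a point from camera to world coordinates). Camera axes: x right, y up, looking along -z (the intrinsics and any distortion apply to the point x, -y, -z); pixel columns grow to the right and rows downward; lengths in m; the calibration is good to about 2 mm. A picture is of the moment at which its call begins: read the wrist's pose just before it. camera_params takes no time and is no camera call; for the wrist camera it gives the pose at the moment of the call.
- close_job(): hands the job in, once; it reports no verdict.
Trained networks look in the newest picture that a camera, given by its name, has taken for a name from the list of things; names that differ only in an ending like _2 or _b are one class to them, and where a whole thing is asked for, a point or a joint stands for the part that bears it (a point fixed in the world has none). Each returns a list of dicts, best first, with "p" (0 to 1); they miss things now and then, are a little off and sometimes report something else, mostly with a low value. They report only what shows in the picture. A call takes as long as a camera call. They do not tell look-alikes from the thing itself.
- finder.trace(camera, query): "pixels" (480x640 bool, what is visible of it) and "box" ([left, top, right, bottom] in pixels, round what is visible of it).
- finder.place_of(camera, query): "xy" ([column, row] in pixels: a listed point, or the origin of a listed thing).
The state is a dict: "t": time; "joint_pos": joint angles; "joint_vel": joint speeds; "joint_efforts": joint torques, N m; "position": TCP position; "eef_rot": TCP orientation; "force": force on the tool from outside, world axes, zero at the start; "torque": the same for the moment, N m; "opening": finger opening in m.
Only numpy, scipy, OpenCV 4.12 (cv2) and the standard library are available. Lean on these libraries where they do the work, as an engineer would, in place of code of your own. Each camera call takes 0.05 s, during which the arm holds its last target. There are 200 camera calls.

## Working session

There is one attempt and no reset: what is moved stays moved. The work goes in short steps, Python scripts to look and compute and a shell command to move; the robot and the scene stay as the last step left them, time stands still between calls to the robot, and variables do not carry over. Pictures are saved under pics/ and viewed, about 8 in all and at most 12, crops included, and the job is handed in when it is done.

```bash
mkdir -p pics; cat > h.py <<'E'
import numpy as np, cv2
from plant import observe, vision, close_job, finder
def shot(n,f=None):
    im=vision.camera(n)
    if f: cv2.imwrite('pics/'+f,im[:,:,::-1])
    return im
def ray(n,uv,P=None):
    P=P or vision.camera_params(n); K=np.array(P['K']);T=np.array(P['pose'])
    d=np.linalg.inv(K)@[uv[0],uv[1],1]; d=d*[1,-1,-1]
    return T[:3,3],T[:3,:3]@d/np.linalg.norm(d)
def atz(n,uv,z,P=None):
    o,d=ray(n,uv,P); return o+d*(z-o[2])/d[2]
def tri(rs):
    A=np.zeros((3,3));b=np.zeros(3)
    for o,d in rs:
        M=np.eye(3)-np.outer(d,d);A+=M;b+=M@o
    p=np.linalg.solve(A,b); return p,[np.linalg.norm((np.eye(3)-np.outer(d,d))@(p-o)) for o,d in rs]
def proj(n,p,P=None):
    P=P or vision.camera_params(n);K=np.array(P['K']);T=np.array(P['pose'])
    c=T[:3,:3].T@(np.array(p)-T[:3,3]);c=c*[1,-1,-1];q=K@c;return q[:2]/q[2]
def st():
    s=observe();print('t',round(s['t'],2),'p',np.round(s['position'],4),'F',np.round(s['force'],1),'op',round(s['opening'],4));print(np.round(s['eef_rot'],3).tolist());return s
E
python3 - <<'E'
from h import *
st()
a=shot('scene','sc.png');b=shot('side','si.png')
for c in('scene','side'):
    P=vision.camera_params(c);print(c,list(P),np.round(P['pose'],3).tolist(),np.round(P['K'],1).tolist())
    for q in['carrier_center','set_down','track_end','dock','catch','amber_vial','vial_a','beaker']:
        try:print(q,[(np.round(r['xy']).tolist(),round(r['p'],2)) for r in finder.place_of(c,q)][:4])
        except Exception as e:print(q,e)
E
```

```text
t 0.0 p [ 0.151  -0.5546  0.2558] F [0.1 0.8 0. ] op 0.0855
[[0.965, 0.263, -0.0], [0.263, -0.965, 0.001], [-0.0, -0.001, -1.0]]
scene ['K', 'pose'] [[-0.88, 0.24, -0.41, -0.095], [-0.475, -0.427, 0.769, 1.199], [0.01, 0.872, 0.49, 0.791], [0.0, 0.0, 0.0, 1.0]] [[505.8, 0.0, 323.9], [0.0, 505.8, 236.9], [0.0, 0.0, 1.0]]
carrier_center [([305.0, 292.0], 0.75), ([203.0, 362.0], 0.64)]
set_down [([375.0, 202.0], 0.73), ([360.0, 224.0], 0.56), ([432.0, 194.0], 0.27)]
track_end [([373.0, 204.0], 0.66), ([384.0, 183.0], 0.49)]
dock [([372.0, 213.0], 0.56)]
catch it knows: amber_vial, beaker, carrier_center, dock, set_down, track_end, vial
amber_vial []
vial_a [([433.0, 193.0], 0.53), ([386.0, 184.0], 0.51)]
beaker [([362.0, 274.0], 0.75), ([300.0, 292.0], 0.69)]
side ['K', 'pose'] [[0.967, 0.112, -0.228, 0.087], [-0.254, 0.448, -0.857, -1.572], [0.006, 0.887, 0.461, 0.938], [0.0, 0.0, 0.0, 1.0]] [[490.2, 0.0, 313.1], [0.0, 490.2, 239.7], [0.0, 0.0, 1.0]]
carrier_center [([285.0, 224.0], 0.92), ([272.0, 189.0], 0.64)]
set_down [([323.0, 282.0], 0.98)]
track_end [([341.0, 310.0], 0.73)]
dock [([335.0, 306.0], 0.72)]
catch it knows: amber_vial, beaker, carrier_center, dock, set_down, track_end, vial
amber_vial [([360.0, 276.0], 0.78)]
vial_a [([312.0, 357.0], 0.59), ([372.0, 344.0], 0.55)]
beaker [([272.0, 256.0], 0.52)]
```

```bash
python3 - <<'E'
import cv2,numpy as np
a=cv2.imread('pics/sc.png');b=cv2.imread('pics/si.png')
# crops magnified, side by side vertically
A=cv2.resize(a[150:420,150:510],(800,600),interpolation=cv2.INTER_CUBIC)
B=cv2.resize(b[150:400,180:480],(720,600),interpolation=cv2.INTER_CUBIC)
cv2.imwrite('pics/A.png',A);cv2.imwrite('pics/B.png',B)
E
```

```text
(no output)
```

View pics/A.png

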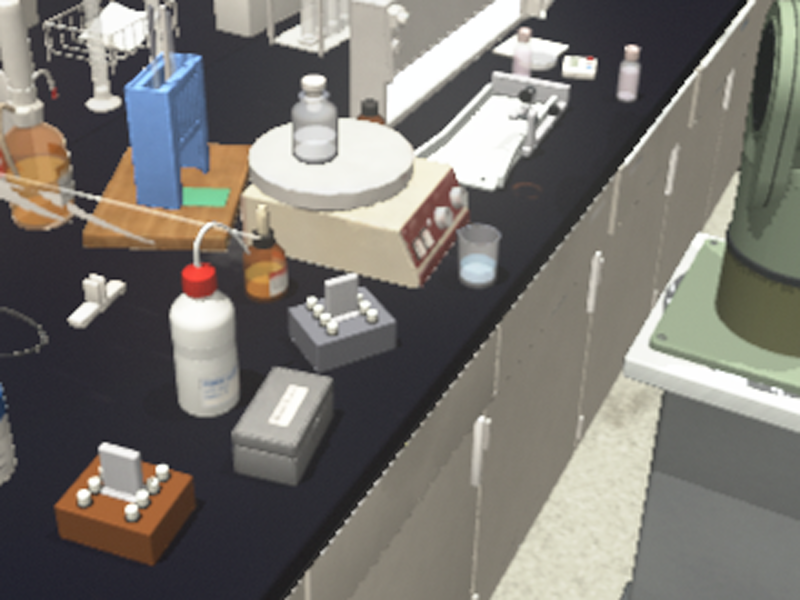

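View pics/B.png

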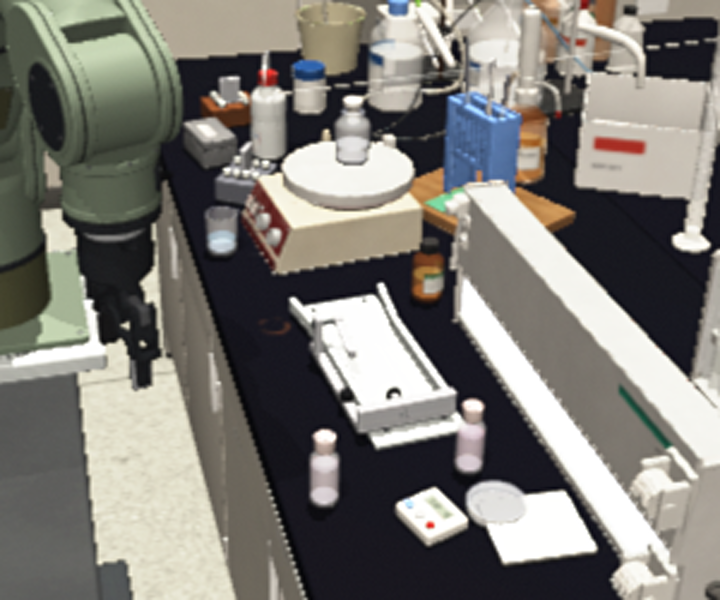

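Candidates for the carrier in the scene picture: the grey tube carrier at (305,293), the orange-brown look-alike at (205,365), and the grey labelled box at (277,341). I choose the first, which is grey with tubes and a handle; in the side view it is at about (285,224). The dock is at scene (375,210) and side (340,305). Its mouth faces the hotplate.

```bash
python3 - <<'E'
from h import *
for n,a,b in[('carrier',(305,292),(285,224)),('set_down',(360,224),(323,282)),('trackend',(373,204),(341,310)),('dock',(372,213),(335,306)),('beaker',(362,274),(272,256))]:
    p,e=tri([ray('scene',a),ray('side',b)]);print(n,np.round(p,3),np.round(e,4))
f=lambda x,y,B:((B[0]+x*B[2]),(B[1]+y*B[2]))
SA=lambda x,y:(150+x*.45,150+y*.45); SB=lambda x,y:(180+x/2.4,150+y/2.4)
print('setdown side z8',atz('side',(323,282),.008),'end',atz('side',(341,310),.008),'scene',atz('scene',(360,224),.008))
for n,u in[('amber',SB(428,298)),('vialL',SB(325,503)),('vialR',SB(468,470)),('beak',SB(222,252))]:print(n,np.round(atz('side',u,0),3))
# pixel picks: dock back wall top corners in side (z~?)
print('carrier block bottom? scene', [np.round(atz('scene',SA(*u),.04),3) for u in[(289,324),(313,348),(396,323),(365,289)]])
print('handle top edge',[np.round(atz('scene',SA(*u),.09),3) for u in[(327,285),(355,276)]])
print('hotplate',[np.round(atz('side',SB(*u),0),3) for u in[(277,270),(423,240)]])
print('bottle top',tri([ray('scene',SA(314,82)),ray('side',SB(352,102))])[0])
E
```

```text
carrier [0.452 0.28  0.03 ] [0.004 0.004]
set_down [ 0.498 -0.166  0.008] [0.0004 0.0004]
trackend [ 0.517 -0.331  0.003] [0.0058 0.0058]
dock [ 0.506 -0.291 -0.009] [0.0017 0.0017]
beaker [ 0.367  0.089 -0.005] [0.0057 0.0057]
setdown side z8 [ 0.49794812 -0.16558171  0.008     ] end [ 0.50871631 -0.34138441  0.008     ] scene [ 0.49699039 -0.16520154  0.008     ]
amber [ 0.641 -0.134  0.   ]
vialL [ 0.37 -0.54  0.  ]
vialR [ 0.555 -0.526  0.   ]
beak [0.363 0.084 0.   ]
carrier block bottom? scene [array([0.486, 0.339, 0.04 ]), array([0.439, 0.364, 0.04 ]), array([0.381, 0.279, 0.04 ]), array([0.445, 0.237, 0.04 ])]
handle top edge [array([0.45 , 0.314, 0.09 ]), array([0.432, 0.284, 0.09 ])]
hotplate [array([0.437, 0.005, 0.   ]), array([0.695, 0.043, 0.   ])]
bottle top [0.58733495 0.11314446 0.2286118 ]
```

```bash
cat >> h.py <<'E'
def go(p,yaw=None,s=None):
    s=s or observe();R=np.array(s['eef_rot']);d=R.T@(np.array(p)-s['position'])
    y0=np.degrees(np.arctan2(R[1,0],R[0,0]))
    t=np.zeros(3)
    if yaw is not None:
        c,n=np.cos(np.radians(yaw)),np.sin(np.radians(yaw));Rt=np.array([[c,n,0],[n,-c,0],[0,0,-1]])
        t=cv2.Rodrigues(R.T@Rt)[0].ravel()
    print('d',np.round(d,4),'turn',np.round(t,4),'yaw0',round(y0,2))
E
python3 - <<'E'
from h import *
s=st();P=vision.camera_params('wrist');T=np.array(P['pose']);R=np.array(s['eef_rot'])
print(np.round(R.T@(T[:3,3]-s['position']),3),np.round(R.T@T[:3,:3],3).tolist(),np.round(P['K'],1).tolist())
go([.42,-.2,.36],4)
E
```

```text
t 0.8 p [ 0.1511 -0.5548  0.2563] F [ 0.1  0.5 -0.2] op 0.0855
[[0.965, 0.263, -0.0], [0.263, -0.965, 0.0], [0.0, -0.0, -1.0]]
[ 0.074  0.001 -0.116] [[0.001, 0.957, 0.29], [1.0, -0.001, -0.0], [0.0, 0.29, -0.957]] [[422.6, 0.0, 326.0], [0.0, 422.6, 242.4], [0.0, 0.0, 1.0]]
d [ 0.3527 -0.2717 -0.1037] turn [-1.00e-04  0.00e+00  1.96e-01] yaw0 15.23
```

```bash
python3 -c "
from h import *
go([.56,-.26,.35],4)"
python3 -m inch '{"translation":[[0.033,-0.012,-0.008],[0.066,-0.024,-0.016],[0.099,-0.036,-0.024],[0.132,-0.048,-0.032],[0.165,-0.060,-0.04]],"turn":[[0,0,0.04],[0,0,0.08],[0,0,0.12],[0,0,0.16],[0,0,0.196]]}'
python3 -c "
from h import *
go([.56,-.26,.35],4)"
```

```text
d [ 0.472  -0.177  -0.0937] turn [-1.00e-04  0.00e+00  1.96e-01] yaw0 15.23
t: 1.22
position: [0.2957, -0.4524, 0.2968]
eef_rot: [[0.998, 0.068, 0.0], [0.068, -0.998, -0.0], [0.0, 0.0, -1.0]]
force: [0.4, -0.9, 0.3]
opening: 0.0854
d [ 0.2767 -0.1741 -0.0532] turn [ 0.     -0.0002 -0.0022] yaw0 3.88
```

```bash

python3 -m inch '{"translation":[[0.034,-0.022,-0.007],[0.069,-0.043,-0.014],[0.104,-0.065,-0.02],[0.138,-0.087,-0.027],[0.173,-0.109,-0.033]],"turn":[[0,0,0],[0,0,0],[0,0,0],[0,0,0],[0,0,0]]}' >/dev/null
python3 -m inch '{"translation":[[0.034,-0.022,-0.007],[0.069,-0.043,-0.014],[0.104,-0.065,-0.02],[0.104,-0.065,-0.02]],"turn":[[0,0,0],[0,0,0],[0,0,0],[0,0,0]]}'
python3 - <<'E'
from h import *
st();P=vision.camera_params('wrist');im=shot('wrist','w1.png')
np.savez('w1.npz',K=P['K'],pose=P['pose'])
for q in['set_down','track_end','dock','amber_vial','vial']:
    r=finder.place_of('wrist',q);print(q,[(np.round(x['xy'],1).tolist(),round(x['p'],2),np.round(atz('wrist',x['xy'],.008,P),4).tolist()) for x in r][:3])
E
```

```text
t: 1.97
position: [0.5665, -0.2525, 0.3504]
eef_rot: [[0.997, 0.076, 0.003], [0.076, -0.997, 0.003], [0.003, -0.003, -1.0]]
force: [-0.4, 0.7, -0.5]
opening: 0.0855
t 1.97 p [ 0.5665 -0.2525  0.3504] F [-0.4  0.7 -0.5] op 0.0855
[[0.997, 0.076, 0.003], [0.076, -0.997, 0.003], [0.003, -0.003, -1.0]]
set_down [([251.2, 239.4], 0.74, [0.5, -0.1728, 0.008])]
track_end [([395.0, 239.3], 0.94, [0.5127, -0.335, 0.008])]
dock [([354.1, 236.0], 0.83, [0.513, -0.2885, 0.008])]
amber_vial [([206.9, 107.4], 0.76, [0.639, -0.1234, 0.008])]
vial [([537.2, 360.9], 0.77, [0.3707, -0.5294, 0.008]), ([557.6, 210.4], 0.71, [0.5597, -0.5103, 0.008])]
```

View pics/w1.png

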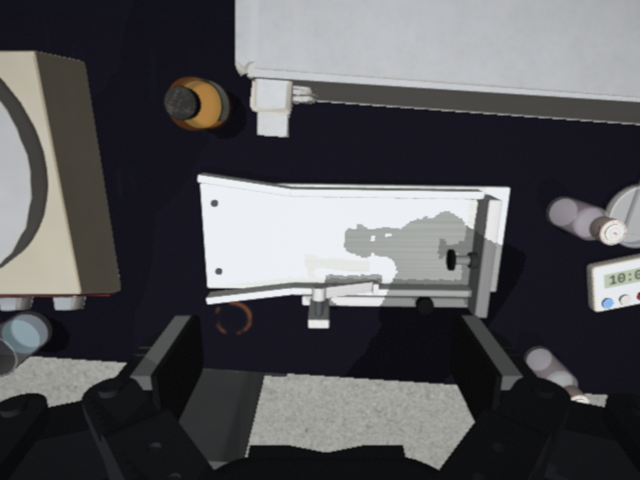

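The wrist view shows the dock from mouth (205,240) to stop wall (485,250). The catch lever runs from (320,290) to (378,288), and the buffer is at (455,260). The amber vial is at (195,103). I need an enlarged crop for the edges.

```bash
python3 - <<'E'
import cv2
a=cv2.imread('pics/w1.png')[165:335,190:516]
cv2.imwrite('pics/w1c.png',cv2.resize(a,None,fx=2.4,fy=2.4,interpolation=cv2.INTER_CUBIC))
E
```

```text
(no output)
```

View pics/w1c.png

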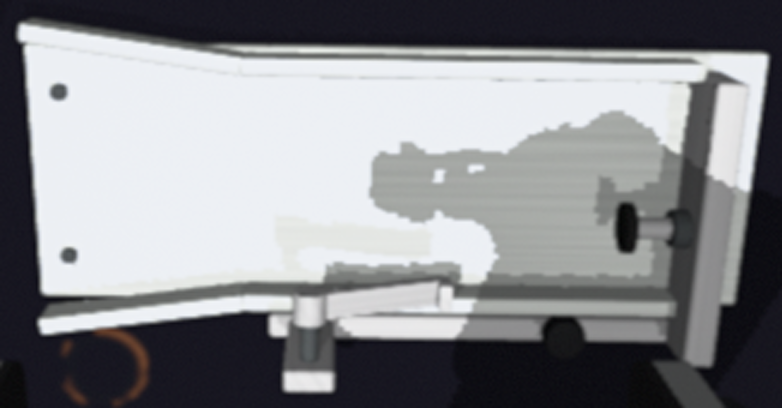

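```bash
python3 - <<'E'
from h import *
d=np.load('w1.npz');P=dict(K=d['K'],pose=d['pose'])
C=lambda x,y:(190+(x+.5)/2.4-.5,165+(y+.5)/2.4-.5)
for n,u,z in[('mouthL+',(27,45),.008),('mouth-',(43,292),.008),('up in28 a',(245,74),.028),('up in28 b',(690,81),.028),('up z20 a',(245,74),.02),('up z20 b',(690,81),.02),('low z8 a',(245,283),.008),('low z8 b',(675,289),.008),('far plate+',(768,54),.008),('far-',(737,302),.008),
 ('pivot62',(309,300),.062),('nose39',(438,288),.045),('buf',(626,228),.03),('wall',(712,90),.03)]:
    print(n,np.round(atz('wrist',C(*u),z,P),4))
E
```

```text
mouthL+ [ 0.5593 -0.1166  0.008 ]
mouth- [ 0.4387 -0.1234  0.008 ]
up in28 a [ 0.5574 -0.2174  0.028 ]
up in28 b [ 0.5693 -0.4118  0.028 ]
up z20 a [ 0.5559 -0.2168  0.02  ]
up z20 b [ 0.568  -0.4148  0.02  ]
low z8 a [ 0.4511 -0.2214  0.008 ]
low z8 b [ 0.4641 -0.4303  0.008 ]
far plate+ [ 0.5811 -0.4523  0.008 ]
far- [ 0.4597 -0.4616  0.008 ]
pivot62 [ 0.4676 -0.2525  0.062 ]
nose39 [ 0.4706 -0.3099  0.045 ]
buf [ 0.5004 -0.3941  0.03  ]
wall [ 0.5664 -0.4213  0.03  ]
```

```bash
python3 -c "
from h import *
go([.475,.35,.33],60)"
python3 -m inch '{"translation":[[0.0,-0.04,0],[0.0,-0.08,0],[0,-0.12,0],[0,-0.16,0],[0,-0.2,0]],"turn":[[0,0,0],[0,0,0],[0,0,0],[0,0,0],[0,0,0]]}' >/dev/null
python3 -m inch '{"translation":[[-0.005,-0.04,0],[-0.01,-0.08,0],[-0.02,-0.12,0],[-0.03,-0.16,0],[-0.04,-0.2,0]],"turn":[[0,0,-0.12],[0,0,-0.24],[0,0,-0.36],[0,0,-0.48],[0,0,-0.6]]}'
python3 -c "
from h import *
go([.475,.35,.33],60)"
```

```text
d [-0.045  -0.6141  0.0202] turn [ 7.000e-04 -0.000e+00 -9.812e-01] yaw0 3.78
t: 3.1
position: [0.4926, 0.1385, 0.351]
eef_rot: [[0.784, 0.62, 0.002], [0.62, -0.784, -0.001], [0.001, 0.002, -1.0]]
force: [1.1, 0.4, -0.1]
opening: 0.0854
d [ 0.1174 -0.1768  0.0208] turn [ 0.0017 -0.0005 -0.3782] yaw0 38.33
```

```bash

python3 -m inch '{"translation":[[0.022,-0.034,0.004],[0.045,-0.068,0.008],[0.067,-0.102,0.012],[0.089,-0.135,0.016],[0.112,-0.168,0.02]],"turn":[[0,0,-0.1],[0,0,-0.2],[0,0,-0.3],[0,0,-0.37],[0,0,-0.378]]}'  >/dev/null
python3 -m inch '{"translation":[[0,0,0],[0,0,0]],"turn":[[0,0,0],[0,0,0]]}' 
python3 - <<'E'
from h import *
st();P=vision.camera_params('wrist');im=shot('wrist','w2.png')
np.savez('w2.npz',K=P['K'],pose=P['pose'])
r=finder.place_of('wrist','carrier_center');print([(np.round(x['xy'],1).tolist(),round(x['p'],2),np.round(atz('wrist',x['xy'],.045,P),4).tolist()) for x in r][:3])
t=finder.trace('wrist','carrier_center')
if t: print(t[0]['box'],t[0]['p'])
E
```

```text
t: 3.68
position: [0.4756, 0.3416, 0.3305]
eef_rot: [[0.496, 0.869, 0.001], [0.869, -0.496, -0.001], [-0.0, 0.001, -1.0]]
force: [-0.6, -0.7, -0.5]
opening: 0.0853
t 3.68 p [0.4756 0.3416 0.3305] F [-0.6 -0.7 -0.5] op 0.0853
[[0.496, 0.869, 0.001], [0.869, -0.496, -0.001], [-0.0, 0.001, -1.0]]
[([323.4, 253.1], 0.71, [0.4449, 0.2904, 0.045])]
[284.3, 193.1, 365.3, 293.8] 0.83
```

View pics/w2.png

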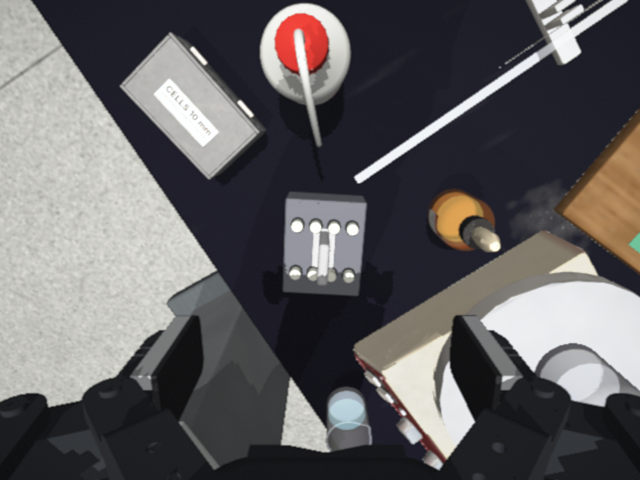

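```bash
python3 - <<'E'
from h import *
SA=lambda x,y:(150+x*.45,150+y*.45); SB=lambda x,y:(180+x/2.4,150+y/2.4)
d=np.load('w2.npz');P=dict(K=d['K'],pose=d['pose'])
p,e=tri([ray('scene',SA(199,280)),ray('side',SB(267,78)),ray('wrist',(302,42),P)]);print('cap',p,e)
p,e=tri([ray('scene',SA(200,228)),ray('side',SB(266,55)),ray('wrist',(298,33),P)]);print('spout',p,e)
p,e=tri([ray('scene',(305,292)),ray('side',(285,224)),ray('wrist',(323.4,253.1),P)]);print('carrier',p,e)
im=cv2.imread('pics/w2.png')[180:305,270:380]
cv2.imwrite('pics/w2c.png',cv2.resize(im,None,fx=4.5,fy=4.5,interpolation=cv2.INTER_CUBIC))
go([.445,.290,.2],60)
E
```

```text
cap [0.52080421 0.44944865 0.15201572] [np.float64(0.0013812250391545694), np.float64(0.0005396103552659773), np.float64(0.0013077012858363861)]
spout [0.51947278 0.4425912  0.20498933] [np.float64(0.005083757514808239), np.float64(0.005379870239583289), np.float64(0.004498374995113831)]
carrier [0.44803562 0.28422064 0.03080738] [np.float64(0.002053859083460726), np.float64(0.007450586083432574), np.float64(0.005906324168384463)]
d [-0.0585 -0.0033  0.1313] turn [ 0.0028 -0.0005  0.001 ] yaw0 60.06
```

View pics/w2c.png

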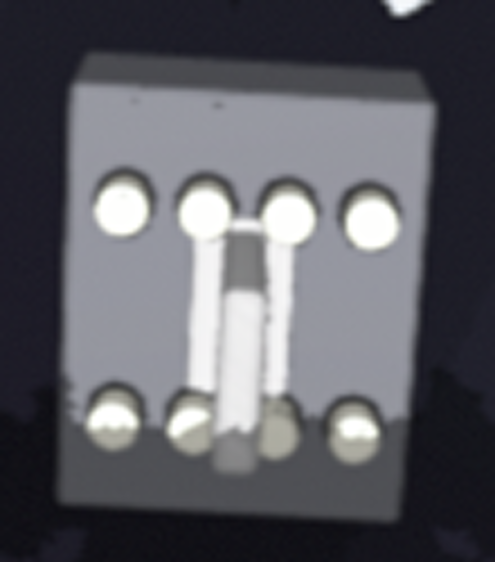

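```bash
python3 - <<'E'
from h import *
SA=lambda x,y:(150+x*.45,150+y*.45)
d=np.load('w2.npz');P=dict(K=d['K'],pose=d['pose'])
p,e=tri([ray('scene',SA(250,243)),ray('wrist',(319,144),P)]);print('tip',p,e)
C=lambda x,y:(270+(x+.5)/4.5-.5,180+(y+.5)/4.5-.5)
c=np.array([atz('wrist',C(*u),.04,P) for u in[(72,85),(435,103),(402,520),(58,500)]])
print(np.round(c,4).tolist(),c.mean(0),[np.linalg.norm(c[i]-c[i-1]) for i in range(4)])
for i,j in((0,1),(3,2),(3,0),(2,1)):
    v=c[j]-c[i];print(np.degrees(np.arctan2(v[1],v[0])))
print('handle',atz('wrist',C(238,380),.09,P),atz('wrist',C(238,380),.085,P))
E
```

```text
tip [0.4985562  0.39001586 0.17077141] [np.float64(0.0018999037891348639), np.float64(0.0018999037891348554)]
[[0.4399, 0.3559, 0.04], [0.5064, 0.3135, 0.04], [0.4534, 0.2304, 0.04], [0.3866, 0.2743, 0.04]] [0.44655464 0.29350917 0.04      ] [np.float64(0.09750390123855719), np.float64(0.07886426440867658), np.float64(0.09853019445297052), np.float64(0.07991525434276439)]
-32.55062414264861
-33.290298223555894
56.84825178146204
57.4618072745699
handle [0.44667859 0.29466393 0.09      ] [0.4457538  0.29311973 0.085     ]
```

```bash
python3 - <<'E'
from h import *
s=st();print(np.round(s['joint_pos'],1))
go([.4465,.2938,.2],-122.9)
E
```

```text
t 3.83 p [0.4767 0.3391 0.3314] F [ 0.1 -0.1 -1. ] op 0.0854
[[0.499, 0.867, 0.003], [0.867, -0.499, -0.001], [0.001, 0.003, -1.0]]
[-34.2  37.4  -9.3  75.1   6.2  67.8 -73.8]
d [-0.0544 -0.0039  0.1313] turn [ 9.00e-04  4.30e-03 -3.09e+00] yaw0 60.06
```

```bash
R='python3 -m inch'
python3 -m inch '{"translation":[[-0.027,-0.002,0],[-0.054,-0.004,0],[-0.054,-0.004,0],[-0.054,-0.004,0],[-0.054,-0.004,0]],"turn":[[0,0,-0.12],[0,0,-0.24],[0,0,-0.36],[0,0,-0.48],[0,0,-0.60]]}' >/dev/null
python3 -m inch '{"translation":[[0,0,0],[0,0,0],[0,0,0],[0,0,0],[0,0,0]],"turn":[[0,0,-0.12],[0,0,-0.24],[0,0,-0.36],[0,0,-0.48],[0,0,-0.60]]}' >/dev/null
python3 -m inch '{"translation":[[0,0,0],[0,0,0],[0,0,0],[0,0,0],[0,0,0]],"turn":[[0,0,-0.12],[0,0,-0.24],[0,0,-0.36],[0,0,-0.48],[0,0,-0.60]]}' >/dev/null
python3 -m inch '{"translation":[[0,0,0],[0,0,0],[0,0,0.02],[0,0,0.05],[0,0,0.08]],"turn":[[0,0,-0.12],[0,0,-0.24],[0,0,-0.36],[0,0,-0.48],[0,0,-0.60]]}' 
python3 - <<'E'
from h import *
s=st();print(np.round(s['joint_pos'],1))
go([.4465,.2938,.2],-122.9)
E
```

```text
t: 5.5
position: [0.4489, 0.2886, 0.2528]
eef_rot: [[-0.949, -0.316, 0.008], [-0.316, 0.949, -0.001], [-0.007, -0.003, -1.0]]
force: [1.2, -0.4, -1.1]
opening: 0.0853
t 5.5 p [0.4489 0.2886 0.2528] F [ 1.2 -0.4 -1.1] op 0.0853
[[-0.949, -0.316, 0.008], [-0.316, 0.949, -0.001], [-0.007, -0.003, -1.0]]
[-12.7  42.6 -46.3  93.7  35.3  59.   38.3]
d [0.001  0.0059 0.0527] turn [-0.0058  0.0059 -0.6753] yaw0 -161.59
```

```bash
python3 -m inch '{"translation":[[0.001,0.002,0.02],[0.001,0.005,0.04],[0.001,0.006,0.053],[0.001,0.006,0.053],[0.001,0.006,0.053]],"turn":[[-0.001,0.001,-0.12],[-0.002,0.002,-0.24],[-0.003,0.003,-0.36],[-0.004,0.004,-0.48],[-0.005,0.005,-0.60]]}' >/dev/null
python3 -m inch '{"translation":[[0,0,0],[0,0,0],[0,0,0]],"turn":[[0,0,-0.08],[0,0,-0.08],[0,0,-0.08]]}' 
python3 - <<'E'
from h import *
s=st();print(np.round(s['joint_pos'],1))
P=vision.camera_params('wrist');im=shot('wrist')
cv2.imwrite('pics/w3.png',im[:,:,::-1]);np.savez('w3.npz',K=P['K'],pose=P['pose'])
for x in finder.place_of('wrist','carrier_center'):print(x['xy'],x['p'],atz('wrist',x['xy'],.045,P))
d=np.load('w2.npz');P2=dict(K=d['K'],pose=d['pose'])
# predicted handle top/block corners
print(proj('wrist',[.4465,.2938,.09],P))
go([.4465,.2938,.078],-122.9)
E
```

```text
t: 6.17
position: [0.4474, 0.2915, 0.1996]
eef_rot: [[-0.539, -0.842, 0.001], [-0.842, 0.539, -0.001], [0.0, -0.002, -1.0]]
force: [-0.4, -0.9, 0.9]
opening: 0.0855
t 6.17 p [0.4474 0.2915 0.1996] F [-0.4 -0.9  0.9] op 0.0855
[[-0.539, -0.842, 0.001], [-0.842, 0.539, -0.001], [0.0, -0.002, -1.0]]
[-10.1  49.7 -53.8  97.2  46.5  58.2  66.8]
[331.8, 232.1] 0.72 [0.44533898 0.29336492 0.045     ]
[331.42193333 255.00379406]
d [-0.0011  0.0018  0.1217] turn [-0.002   0.      0.0051] yaw0 -122.61
```

View pics/w3.png

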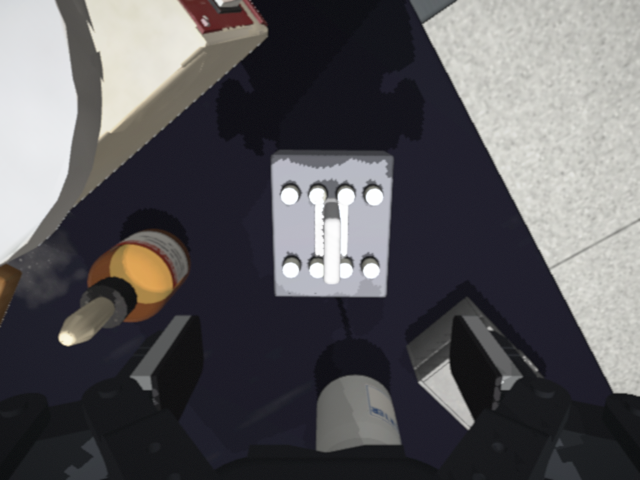

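```bash
python3 -m inch '{"translation":[[-0.001,0.001,0.035],[-0.001,0.002,0.07],[-0.001,0.002,0.1],[-0.001,0.002,0.12],[-0.001,0.002,0.12]],"turn":[[0,0,0],[0,0,0.005],[0,0,0.005],[0,0,0.005],[0,0,0.005]]}'
python3 -c "
from h import *
go([.4465,.2938,.079],-122.9)"
```

```text
t: 6.68
position: [0.4453, 0.2928, 0.0767]
eef_rot: [[-0.544, -0.839, -0.001], [-0.839, 0.544, -0.004], [0.004, -0.001, -1.0]]
force: [-0.6, 0.1, -0.8]
opening: 0.0858
d [-0.0015 -0.0004 -0.0023] turn [-0.001  -0.0042 -0.0015] yaw0 -122.99
```

```bash
python3 -m inch '{"translation":[[-0.0015,0,-0.002],[-0.0015,0,-0.002],[-0.0015,0,-0.002],[-0.0015,0,-0.002],[-0.0015,0,-0.002]],"turn":[[0,-0.004,0],[0,-0.004,0],[0,-0.004,0],[0,-0.004,0],[0,-0.004,0]]}' 0
python3 -m inch '{"translation":[[0,0,0],[0,0,0],[0,0,0],[0,0,0],[0,0,0]],"turn":[[0,0,0],[0,0,0],[0,0,0],[0,0,0],[0,0,0]]}'
```

```text
t: 7.1
position: [0.4465, 0.2941, 0.0795]
eef_rot: [[-0.545, -0.839, 0.002], [-0.839, 0.545, -0.0], [-0.001, -0.002, -1.0]]
force: [-0.2, -0.5, -0.6]
opening: 0.0257
t: 7.52
position: [0.4465, 0.2942, 0.0798]
eef_rot: [[-0.545, -0.839, 0.002], [-0.839, 0.545, 0.0], [-0.001, -0.002, -1.0]]
force: [-1.9, -0.6, 6.5]
opening: 0.0091
```

```bash
python3 -m inch '{"translation":[[0,0,-0.01],[0,0,-0.04],[0,0,-0.075],[0,0,-0.11],[0,0,-0.145]],"turn":[[0,0,0],[0,0,0],[0,0,0],[0,0,0],[0,0,0]]}'
python3 -m inch '{"translation":[[0,0,-0.03],[0,0,-0.06],[0,0,-0.08],[0,0,-0.085]],"turn":[[0,0,0],[0,0,0],[0,0,0],[0,0,0]]}'
python3 -c "
from h import *
go([.43,.1,.31],-145);st()"
```

```text
t: 7.93
position: [0.4455, 0.294, 0.2269]
eef_rot: [[-0.544, -0.839, 0.001], [-0.839, 0.544, -0.0], [-0.0, -0.001, -1.0]]
force: [1.1, 1.0, -4.1]
opening: 0.0094
t: 8.27
position: [0.4453, 0.2945, 0.3152]
eef_rot: [[-0.544, -0.839, 0.003], [-0.839, 0.544, 0.002], [-0.004, -0.002, -1.0]]
force: [0.3, 0.2, -5.0]
opening: 0.0092
d [ 0.1716 -0.0929  0.0047] turn [-0.0009  0.0041  0.3849] yaw0 -122.95
t 8.27 p [0.4453 0.2945 0.3152] F [ 0.3  0.2 -5. ] op 0.0092
[[-0.544, -0.839, 0.003], [-0.839, 0.544, 0.002], [-0.004, -0.002, -1.0]]
```

```bash
python3 -m inch '{"translation":[[0.03,-0.016,0],[0.065,-0.035,0],[0.1,-0.054,0.002],[0.135,-0.073,0.004],[0.17,-0.092,0.004]],"turn":[[0,0,0.08],[0,0,0.16],[0,0,0.24],[0,0,0.32],[0,0.004,0.385]]}'
python3 -c "
from h import *
go([.485,-.16,.31],-176.45)"
```

```text
t: 8.68
position: [0.429, 0.0996, 0.3097]
eef_rot: [[-0.822, -0.57, -0.001], [-0.57, 0.822, -0.001], [0.001, -0.0, -1.0]]
force: [1.8, -0.2, -4.4]
opening: 0.0091
d [ 0.102  -0.2453 -0.    ] turn [-0.0009 -0.0013  0.5448] yaw0 -145.24
```

```bash
python3 -m inch '{"translation":[[0.015,-0.035,0],[0.029,-0.07,0],[0.044,-0.105,0],[0.058,-0.14,0],[0.073,-0.175,0]],"turn":[[0,0,0.11],[0,0,0.22],[0,0,0.33],[0,0,0.44],[0,0,0.545]]}'
python3 -c "
from h import *
s=st();print(np.round(s['joint_pos'],1));go([.5016,-.1742,.2],-176.45)"
```

```text
t: 9.1
position: [0.4683, -0.0878, 0.3093]
eef_rot: [[-0.998, -0.056, -0.002], [-0.056, 0.998, -0.001], [0.002, -0.001, -1.0]]
force: [1.0, 0.6, -3.9]
opening: 0.0094
t 9.1 p [ 0.4683 -0.0878  0.3093] F [ 1.   0.6 -3.9] op 0.0094
[[-0.998, -0.056, -0.002], [-0.056, 0.998, -0.001], [0.002, -0.001, -1.0]]
[ 34.5  34.2 -49.3  98.8  29.2  61.   68.5]
d [-0.0286 -0.088   0.1093] turn [-0.001  -0.0022 -0.0057] yaw0 -176.77
```

```bash
python3 -m inch '{"translation":[[-0.012,-0.035,0.01],[-0.023,-0.07,0.03],[-0.0285,-0.088,0.06],[-0.0285,-0.088,0.1],[-0.0285,-0.088,0.13]],"turn":[[0,0,0],[0,0,-0.005],[-0.001,-0.002,-0.0055],[-0.001,-0.002,-0.0055],[-0.001,-0.002,-0.0055]]}' >/dev/null
python3 -m inch '{"translation":[[0,0,0],[0,0,0],[0,0,0]],"turn":[[0,0,0],[0,0,0],[0,0,0]]}'
python3 - <<'E'
from h import *
s=st();P=vision.camera_params('wrist');im=shot('wrist','w4.png');np.savez('w4.npz',K=P['K'],pose=P['pose'])
# overlay dock model
o=np.array([.509,-.294,0]);u=np.array([.062,-.998,0]);u/=np.linalg.norm(u);v=np.array([-u[1],u[0],0])
g=im[:,:,::-1].copy()
L=lambda a,b,c:cv2.line(g,*[tuple(int(round(k)) for k in proj('wrist',o+u*q[0]+v*q[1]+[0,0,q[2]],P)) for q in(a,b)],c,1)
for sg in(1,-1):
    L((-.075,sg*.052,.008),(.12,sg*.052,.008),(0,0,255));L((-.171,sg*.0655,.008),(-.075,sg*.052,.008),(0,0,255));
    L((-.075,sg*.052,.028),(.12,sg*.052,.028),(0,255,0));L((-.171,sg*.0655,.028),(-.075,sg*.052,.028),(0,255,0))
L((-.175,.06,.008),(-.175,-.06,.008),(255,0,0));L((.165,.06,.008),(.165,-.06,.008),(255,0,0))
cv2.imwrite('pics/w4o.png',g)
go([.5016,-.1742,.095],-176.45)
E
```

```text
t: 9.77
position: [0.5005, -0.1748, 0.1771]
eef_rot: [[-0.998, -0.061, -0.002], [-0.061, 0.998, 0.002], [0.002, 0.002, -1.0]]
force: [0.1, 0.2, -3.8]
opening: 0.0094
t 9.77 p [ 0.5005 -0.1748  0.1771] F [ 0.1  0.2 -3.8] op 0.0094
[[-0.998, -0.061, -0.002], [-0.061, 0.998, 0.002], [0.002, 0.002, -1.0]]
d [-0.001   0.0005  0.0825] turn [ 0.0012 -0.001  -0.0015] yaw0 -176.53
```

View pics/w4o.png

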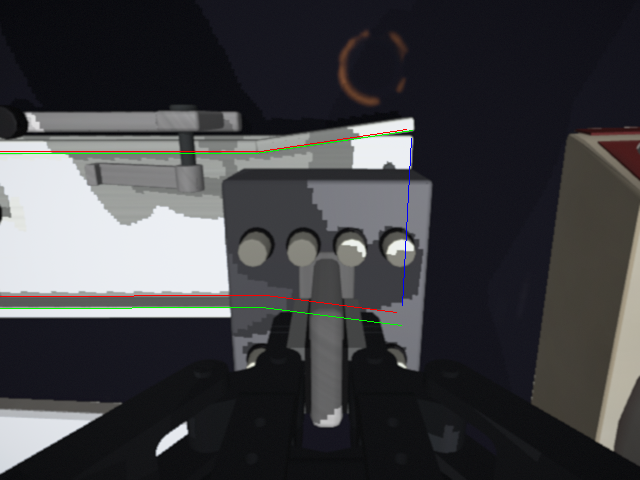

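The overlay of the dock model agrees with the picture: inner rail lines at rows 152 and 296–308, mouth edge at column 410. The carrier hangs level with its near top edge at row ~182, parallel to the rails. Next I work out its sideways offset.

```bash
python3 - <<'E'
from h import *
d=np.load('w4.npz');P=dict(K=d['K'],pose=d['pose'])
o=np.array([.509,-.294,0]);u=np.array([.062,-.998,0]);u/=np.linalg.norm(u);v=np.array([-u[1],u[0],0])
a=cv2.imread('pics/w4.png');
for c in(240,300,380,415):print(c,a[166:192,c].mean(1).astype(int).tolist())
for px in[(228,182),(328,182.5),(430,183)]:
  for z in(.137,.134):
    p=atz('wrist',px,z,P);print(px,z,'u',round((p-o)@u,4),'v',round((p-o)@v,4))
s=observe();print('tcp u,v',(s['position']-o)@u,(s['position']-o)@v)
E
```

```text
240 [163, 164, 161, 147, 102, 61, 46, 45, 43, 41, 42, 42, 41, 45, 52, 58, 60, 61, 62, 62, 63, 62, 63, 62, 63, 63]
300 [166, 154, 108, 56, 40, 41, 42, 42, 42, 42, 42, 42, 42, 46, 53, 58, 60, 62, 62, 63, 63, 63, 63, 63, 63, 63]
380 [240, 236, 193, 99, 39, 40, 42, 42, 42, 42, 41, 42, 42, 51, 73, 92, 103, 114, 123, 128, 130, 129, 129, 128, 129, 129]
415 [22, 22, 22, 23, 25, 31, 38, 42, 42, 41, 41, 41, 41, 51, 73, 92, 103, 113, 123, 129, 131, 131, 131, 131, 130, 130]
(228, 182) 0.137 u -0.0824 v -0.0506
(228, 182) 0.134 u -0.0817 v -0.0501
(328, 182.5) 0.137 u -0.1195 v -0.0503
(328, 182.5) 0.134 u -0.1195 v -0.0499
(430, 183) 0.137 u -0.1573 v -0.0501
(430, 183) 0.134 u -0.1581 v -0.0497
tcp u,v -0.11939838610273877 -0.0009167287956759219
```

```bash
python3 -m inch '{"translation":[[0,0,0.03],[0,0,0.06],[0,0,0.078],[0,0,0.082],[0,0,0.083]],"turn":[[0.001,-0.001,0],[0.001,-0.001,0],[0.001,-0.001,0],[0.001,-0.001,0],[0.001,-0.001,0]]}'
python3 -m inch '{"translation":[[0,0,0.001],[0,0,0.002],[0,0,0.003],[0,0,0.003]],"turn":[[0,0,0],[0,0,0],[0,0,0],[0,0,0]]}'
python3 -c "
from h import *
go([.5016,-.1742,.087],-176.45)"
```

```text
t: 10.23
position: [0.5011, -0.1747, 0.0953]
eef_rot: [[-0.998, -0.061, 0.001], [-0.061, 0.998, -0.0], [-0.001, -0.0, -1.0]]
force: [1.2, 0.1, -3.0]
opening: 0.0094
t: 10.57
position: [0.5013, -0.1749, 0.093]
eef_rot: [[-0.998, -0.06, 0.002], [-0.06, 0.998, -0.001], [-0.002, -0.001, -1.0]]
force: [0.4, 0.2, -5.0]
opening: 0.0092
d [-0.0003  0.0007  0.006 ] turn [-0.0007  0.0017 -0.0016] yaw0 -176.54
```

```bash
python3 -m inch '{"translation":[[0,0,0.0015],[0,0,0.003],[0,0,0.0045],[0,0,0.0045]],"turn":[[0,0.0017,0],[0,0.0017,0],[0,0.0017,0],[0,0.0017,0]]}'
python3 -m inch '{"translation":[[0,0,0.0005],[0,0,0.001],[0,0,0.0015],[0,0,0.0015]],"turn":[[0,0,0],[0,0,0],[0,0,0],[0,0,0]]}'
```

```text
t: 10.9
position: [0.5013, -0.1749, 0.0883]
eef_rot: [[-0.998, -0.06, -0.0], [-0.06, 0.998, -0.001], [0.0, -0.001, -1.0]]
force: [0.3, -0.5, -4.3]
opening: 0.0089
t: 11.23
position: [0.5019, -0.1748, 0.0878]
eef_rot: [[-0.998, -0.061, 0.002], [-0.061, 0.998, -0.001], [-0.002, -0.001, -1.0]]
force: [-1.0, 0.6, 18.4]
opening: 0.0091
```

```bash
cat >> h.py <<'E'
O=np.array([.509,-.294,0]);U=np.array([.062,-.998,0]);U/=np.linalg.norm(U);V=np.array([-U[1],U[0],0])
def uv():
    s=observe();p=s['position']-O;f=s['force'];print('u %.4f v %.4f z %.4f Fu %.1f Fv %.1f Fz %.1f t %.2f op %.4f'%(p@U,p@V,p[2],f@U,f@V,f[2],s['t'],s['opening']));return s
def gu(u,v,z): go(O+U*u+V*v+[0,0,z],-176.45,uv())
E
python3 -m inch '{"translation":[[0,0,0],[0,-0.004,0],[0,-0.010,0],[0,-0.018,0],[0,-0.026,0]],"turn":[[0,0,0],[0,0,0],[0,0,0],[0,0,0],[0,0,0]]}' >/dev/null
python3 -c "
from h import *
gu(-.065,-.0007,.088)"
```

```text
u -0.0932 v 0.0006 z 0.0880 Fu -5.1 Fv 0.6 Fz 5.3 t 11.65 op 0.0092
d [ 0.0013 -0.0282 -0.    ] turn [-0.0004  0.0022 -0.0012] yaw0 -176.52
```

```bash

python3 -m inch '{"translation":[[0.0006,-0.006,-0.0002],[0.0013,-0.014,-0.0002],[0.0013,-0.022,-0.0002],[0.0013,-0.028,-0.0002],[0.0013,-0.028,-0.0002]],"turn":[[0,0.002,-0.001],[0,0.002,-0.001],[0,0.002,-0.001],[0,0.002,-0.001],[0,0.002,-0.001]]}' >/dev/null
python3 -c "
from h import *
gu(-.04,-.0005,.088)"
```

```text
u -0.0635 v -0.0011 z 0.0880 Fu 1.5 Fv -0.5 Fz -2.4 t 12.07 op 0.0097
d [-0.0006 -0.0235  0.    ] turn [-0.0012 -0.     -0.0019] yaw0 -176.56
```

```bash

python3 -m inch '{"translation":[[-0.0003,-0.005,0],[-0.0005,-0.010,0],[-0.0005,-0.015,0],[-0.0005,-0.020,0],[-0.0005,-0.025,0]],"turn":[[-0.001,0,-0.001],[-0.001,0,-0.002],[-0.001,0,-0.002],[-0.001,0,-0.002],[-0.001,0,-0.002]]}' >/dev/null
python3 - <<'E'
from h import *
gu(0,-.0005,.088)
shot('wrist','w5.png');cv2.imwrite('pics/w5.png',cv2.imread('pics/w5.png')[60:300])
E
```

```text
u -0.0381 v -0.0006 z 0.0880 Fu -3.1 Fv 0.2 Fz -1.1 t 12.48 op 0.0092
d [-0.0001 -0.0381  0.    ] turn [-0.     -0.      0.0002] yaw0 -176.44
```

View pics/w5.png

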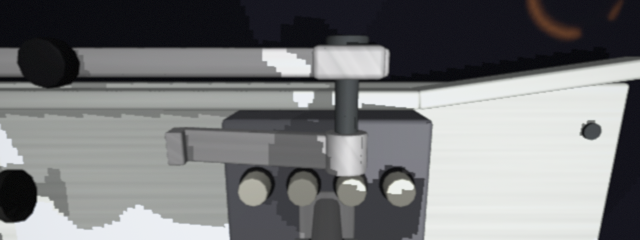

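Carrier is in the rails. Its front edge (col 223) is under the catch lever, with the nose at col 175, and no gripper part is near it. Continuing.

```bash

python3 -m inch '{"translation":[[0,-0.006,0],[0,-0.012,0],[0,-0.018,0],[0,-0.024,0],[0,-0.030,0]],"turn":[[0,0,0],[0,0,0],[0,0,0],[0,0,0],[0,0,0]]}' >/dev/null
python3 -c "
from h import *
gu(.03,-.0005,.088)"
python3 -m inch '{"translation":[[0,-0.006,0],[0,-0.012,0],[0,-0.018,0],[0,-0.024,0],[0,-0.030,0]],"turn":[[0,0,0],[0,0,0],[0,0,0],[0,0,0],[0,0,0]]}' >/dev/null
python3 -c "
from h import *
gu(.03,-.0005,.088)"
```

```text
u -0.0064 v -0.0008 z 0.0880 Fu -3.1 Fv 0.4 Fz -1.0 t 12.95 op 0.0093
d [-0.0003 -0.0364  0.    ] turn [-0.0007 -0.     -0.001 ] yaw0 -176.51
u 0.0242 v -0.0009 z 0.0880 Fu -2.0 Fv 0.2 Fz -0.9 t 13.37 op 0.0094
d [-0.0004 -0.0058  0.    ] turn [-0.0006 -0.0001 -0.0009] yaw0 -176.5
```

```bash

python3 -m inch '{"translation":[[-0.0003,-0.005,0],[-0.0003,-0.010,0],[-0.0003,-0.014,0],[-0.0003,-0.017,0],[-0.0003,-0.02,0]],"turn":[[0,0,-0.001],[0,0,-0.001],[0,0,-0.001],[0,0,-0.001],[0,0,-0.001]]}' >/dev/null
python3 -c "
from h import *
uv()"
python3 -m inch '{"translation":[[0,-0.0015,0],[0,-0.003,0],[0,-0.0045,0],[0,-0.006,0]],"turn":[[0,0,0],[0,0,0],[0,0,0],[0,0,0]]}' >/dev/null
python3 -c "
from h import *
uv()"
```

```text
u 0.0444 v -0.0006 z 0.0880 Fu -2.9 Fv 1.3 Fz -0.9 t 13.78 op 0.0092
u 0.0504 v -0.0005 z 0.0880 Fu -2.9 Fv 0.2 Fz -0.9 t 14.12 op 0.0092
```

```bash

for i in 1 2; do python3 -m inch '{"translation":[[0,-0.001,0],[0,-0.002,0],[0,-0.003,0]],"turn":[[0,0,0],[0,0,0],[0,0,0]]}' >/dev/null
python3 -c "
from h import *
uv()"; done
python3 - <<'E'
from h import *
im=shot('wrist','w6.png');s=shot('side','s6.png')
g=im[60:300,:,::-1]; h=cv2.resize(s[255:375,280:400,::-1],(480,480),interpolation=cv2.INTER_CUBIC)
c=np.zeros((480,800,3),np.uint8);c[:,:480]=h;c[:120,480:]=cv2.resize(g,(320,120));cv2.imwrite('pics/x6.png',np.vstack([c[:480]]))
E
```

```text
u 0.0535 v -0.0005 z 0.0880 Fu -3.2 Fv 0.5 Fz -1.3 t 14.37 op 0.0093
u 0.0565 v -0.0005 z 0.0880 Fu -3.4 Fv 0.3 Fz -0.7 t 14.62 op 0.0093
```

View pics/x6.png

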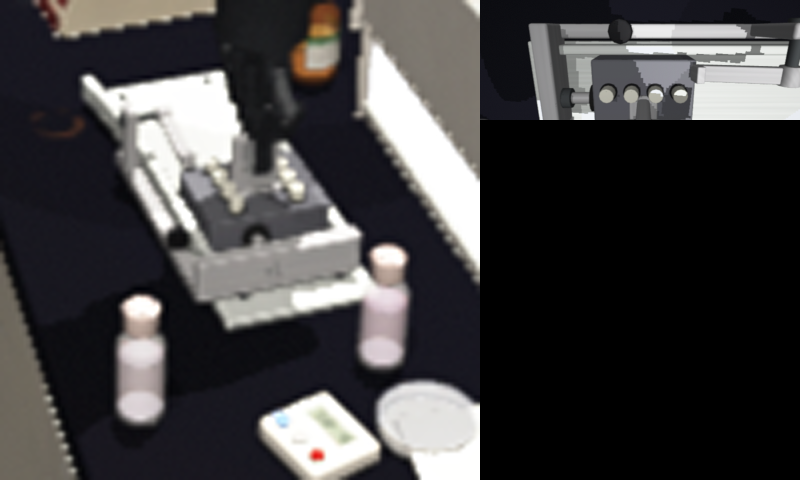

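```bash
cat >> h.py <<'E'
def nose(f):
    t=cv2.imread('pics/w6.png')[180:230,440:520]
    im=shot('wrist',f)[:,:,::-1]
    r=cv2.matchTemplate(np.ascontiguousarray(im[150:270,380:640]),t,cv2.TM_CCOEFF_NORMED);_,m,_,l=cv2.minMaxLoc(r)
    print('nose shift',l[0]+380-440,l[1]+150-180,round(m,3))
E
python3 - <<'E'
from h import *
nose('n0.png')
E
for i in 1 2 3; do python3 -m inch '{"translation":[[0,-0.0005,0],[0,-0.001,0]],"turn":[[0,0,0],[0,0,0]]}' >/dev/null
python3 -c "
from h import *
uv();nose('n$i.png')"; done
```

```text
nose shift 0 0 0.999
u 0.0574 v -0.0005 z 0.0880 Fu -5.4 Fv -0.1 Fz -0.2 t 14.93 op 0.0092
nose shift 2 0 0.998
u 0.0582 v -0.0005 z 0.0880 Fu -5.4 Fv -0.4 Fz 0.9 t 15.15 op 0.0093
nose shift 4 0 0.956
u 0.0589 v -0.0005 z 0.0881 Fu -6.8 Fv -1.1 Fz 0.9 t 15.37 op 0.0095
nose shift 5 -1 0.948
```

```bash

for i in 4 5; do python3 -m inch '{"translation":[[0,-0.0006,0],[0,-0.0012,0]],"turn":[[0,0,0],[0,0,0]]}' >/dev/null
python3 -c "
from h import *
uv();nose('n$i.png')"; done
```

```text
u 0.0595 v -0.0004 z 0.0881 Fu -8.7 Fv -1.1 Fz 1.7 t 15.58 op 0.0089
nose shift 6 -1 0.955
u 0.0601 v -0.0004 z 0.0881 Fu -9.3 Fv -2.3 Fz 2.5 t 15.80 op 0.0090
nose shift 7 -1 0.959
```

```bash

for i in 6 7; do python3 -m inch '{"translation":[[0,-0.0008,0],[0,-0.0016,0]],"turn":[[0,0,0],[0,0,0]]}' >/dev/null
python3 -c "
from h import *
uv();nose('n$i.png')"; done
```

```text
u 0.0607 v -0.0004 z 0.0882 Fu -11.8 Fv -2.5 Fz 5.0 t 16.02 op 0.0095
nose shift 8 -1 0.959
u 0.0612 v -0.0004 z 0.0883 Fu -12.1 Fv -3.0 Fz 4.6 t 16.23 op 0.0091
nose shift 8 -1 0.948
```

```bash

for i in 8 9; do python3 -m inch '{"translation":[[0,-0.001,0],[0,-0.0018,0]],"turn":[[0,0,0],[0,0,0]]}' >/dev/null
python3 -c "
from h import *
uv();nose('n$i.png')"; done
```

```text
u 0.0617 v -0.0003 z 0.0884 Fu -13.4 Fv -3.1 Fz 5.0 t 16.45 op 0.0092
nose shift 8 -4 0.634
u 0.0622 v -0.0003 z 0.0885 Fu -13.9 Fv -4.6 Fz 6.3 t 16.67 op 0.0094
nose shift 18 -3 0.633
```

```bash
python3 - <<'E'
import cv2,numpy as np
f=lambda n:cv2.resize(cv2.imread(f'pics/{n}.png')[130:270,340:640],None,fx=1.33,fy=1.33,interpolation=cv2.INTER_CUBIC)
cv2.imwrite('pics/cmp.png',np.vstack([f('n7'),f('n8'),f('n9')]))
E
```

```text
(no output)
```

View pics/cmp.png

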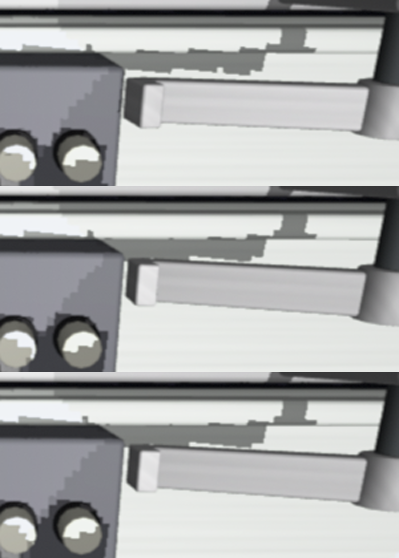

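Frame n7 shows the catch still riding. In n8 and n9 the lever has tilted down, with its nose (col ~130) behind the block's rear edge (col ~122). I ease off and release.

```bash

python3 -m inch '{"translation":[[0,0.0003,-0.0003],[0,0.0007,-0.0003],[0,0.0007,-0.0003]],"turn":[[0,0,0],[0,0,0],[0,0,0]]}' >/dev/null
python3 -c "
from h import *
uv();nose('m0.png')"
python3 -m inch '{"translation":[[0,0,0],[0,0,0],[0,0,0],[0,0,0],[0,0,0]],"turn":[[0,0,0],[0,0,0],[0,0,0],[0,0,0],[0,0,0]]}' 100 >/dev/null
python3 -m inch '{"translation":[[0,0,0],[0,0,0],[0,0,-0.001],[0,0,-0.003]],"turn":[[0,0,0],[0,0,0],[0,0,0],[0,0,0]]}' >/dev/null
python3 -c "
from h import *
uv();nose('m1.png')"
```

```text
u 0.0608 v -0.0005 z 0.0886 Fu -7.9 Fv -0.8 Fz -1.6 t 16.97 op 0.0089
nose shift 8 -3 0.636
u 0.0611 v -0.0006 z 0.0916 Fu -0.2 Fv -0.4 Fz 0.3 t 17.77 op 0.0852
nose shift 7 -4 0.618
```

Released cleanly with forces at zero. I retreat straight up and check.

```bash

python3 -m inch '{"translation":[[0,0,-0.015],[0,0,-0.04],[0,0,-0.075],[0,0,-0.11],[0,0,-0.145]],"turn":[[0,0,0],[0,0,0],[0,0,0],[0,0,0],[0,0,0]]}' >/dev/null
python3 -m inch '{"translation":[[0,0,-0.02],[0,0,-0.04],[0,0,-0.04]],"turn":[[0,0,0],[0,0,0],[0,0,0]]}' >/dev/null
python3 - <<'E'
from h import *
uv();P=vision.camera_params('wrist');w=shot('wrist','e.png');s=shot('side','es.png')
for x in finder.place_of('wrist','carrier_center'):
    p=atz('wrist',x['xy'],.053,P);print(x['p'],'carrier u,v',(p-O)@U,(p-O)@V)
s0=cv2.imread('pics/si.png');c=cv2.resize(s[230:390,250:410,::-1],(480,480),interpolation=cv2.INTER_CUBIC)
g=cv2.resize(w[60:420,:,::-1],(640,360))[:, :]
k=np.zeros((600,800,3),np.uint8);k[:360,:400]=w[40:400,120:520,::-1];k[:400,400:]=cv2.resize(c,(400,400));cv2.imwrite('pics/end.png',k[:400])
E
```

```text
u 0.0634 v 0.0009 z 0.2829 Fu -0.4 Fv 0.2 Fz -0.3 t 18.48 op 0.0852
0.71 carrier u,v 0.05576549218104012 0.0008298149299896522
```

View pics/end.png

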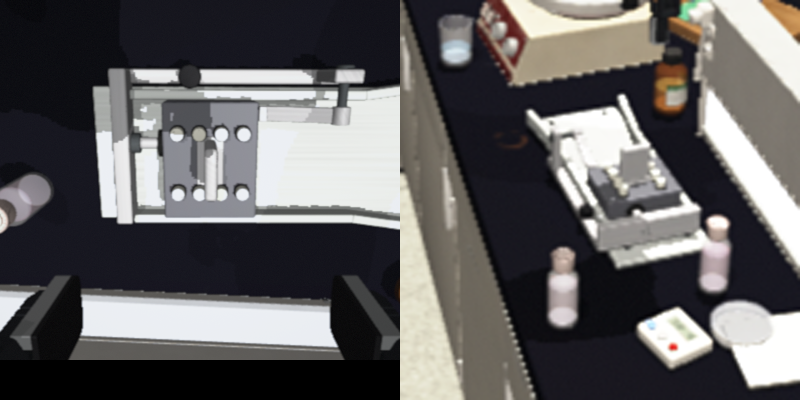

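```bash
python3 -c "
from h import *
uv();print(close_job())"
```

```text
u 0.0633 v -0.0001 z 0.2785 Fu 0.0 Fv 0.5 Fz 1.3 t 18.63 op 0.0858
the job is handed in; nothing more can be done
None
```

The job is done and handed in at about 18.6 s. The grey carrier stands in the dock against the sprung buffer with the drop catch down behind it, and the arm is clear.

- **Pick and set-down:** I gripped the carrier by its handle, carried it high round the front of the hotplate and set it level on the flared mouth. The set-down briefly read 18 N on the wrist.
- **Slide and catch:** Sliding took 2–5 N. The buffer met the carrier about 15 mm beyond its nearest setting. I then pushed gently about 5 mm more, to 13.4 N in all, when the wrist camera showed the catch drop. One extra 0.5 mm step took it to a peak of 13.9 N, below the 19 N hard end. I then eased back and let go.
- **Last checks:**
  - The wrist force was near zero after release.
  - The final pictures show the catch nose right at the carrier's rear edge, and it looks unchanged since it fell.
  - The beaker and all three vials appear in their places.
  - One check disagreed: the finder network put the carrier's centre at u = 56 mm (distance along the track from the dock's origin), while the arm's own position gave about 61 mm. I trusted the arm and the catch picture.
  - I did not measure the catch angle itself.

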